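Hold the steam box open for loading

TASK

Open the chairmaker's steam box so that a helper can load it. Squeeze the bolt nearer the hinges first (it stays drawn), then squeeze the sprung catch at the free end of the door and, holding it, swing the door out past its half-open check to wide open, close to square with the box. The door springs back by itself, so finish still holding it wide open, and leave the tools, rails, jar, bottle and tin where they are.

Things in the scene. Friction and masses are not known exactly. Their poses are not given: they have to be found in the camera images.
- steambox: Plywood steam box lying on two feet, fixed, placed anew each time: 600 mm long, 270 wide, roof 235 mm above the bench. Origin on the bench under the middle of its mouth. x runs back along the box, away from the door; z up; hinges on its -y side, the door's free end on +y; the door opens outwards (-x). Steel parts other than the lugs rise at most 24 mm above the door's top, the dial 530 mm back 36 mm.
- door (a joint): Angle of the door about its upright hinge, rad: 0 shut, 1.5 at its stop; opens anticlockwise seen from above. Door 266 mm wide, 20 thick, top 235 mm and underside 45 mm above the bench. A damped spring shuts it slowly: 0.2 N m when shut, 0.8 wide open. A sprung ball check resists from 0.55 to 0.95 rad (about 1.3 N m in all to pass); let go beyond it, the door falls back and rests on the check at about 0.9.
- door_hinge (a point): Point on the hinge axis 281 mm above the bench, at the height of both grip points. Its axes turn with the door: y from the hinge along the door towards the free end, z up, x through the door to its inner face (into the box when shut). In this frame both grip points lie at x = 12 mm, whatever the door's angle.
- drawbolt_grip (a point): Grip point of the bolt nearer the hinges, fixed to the door 68.5 mm along it from the hinge: middle of its two steel lugs when squeezed, 281 mm above the bench. Lugs stand side by side along the door's top edge, plates 18 mm wide across it, 5 mm thick, tops 310 mm above the bench; 45 mm over their outer faces, 32 squeezed. Squeeze along the door: hinge-side lug fixed, the other slides 13 mm to it.
- drawbolt (a joint): How far that bolt is drawn, m: 0 shot home, 0.013 fully drawn; out of its keeper at about 0.009. About 4 N of friction and no spring: it stays where it is left.
- springcatch_grip (a point): Grip point of the sprung catch near the door's free end, fixed to the door 198.5 mm along it from the hinge; 281 mm above the bench when shut and throughout the swing. Same lugs, sizes and squeeze as the bolt (45 mm over the lugs, 32 squeezed, hinge-side lug fixed), with a small coil spring on its rod.
- springcatch (a joint): How far the sprung catch is drawn, m: 0 home, 0.013 fully squeezed; out of its keeper at about 0.009. Its spring pushes back with 5 to 9 N and shoots it home when let go, so keep it squeezed; the squeezed lugs are the door's handle.
- rail_a: a straight ash rail blank (bystander), 300 x 45 x 22 mm, lying flat on the bench in front of the box, under the door's sweep; the door clears it; origin at its underside
- rail_b: a second ash rail blank like it (bystander); origin at its underside
- mallet: round wooden mallet standing on its head (bystander), 84 mm across, 228 mm tall; origin at its underside
- oil: amber bottle of oil (bystander), 68 mm across, 170 mm tall; origin at its underside
- jar: glass jar with a steel lid (bystander), 76 mm across, 100 mm tall; origin at its underside
- waxtin: round wax tin lying on the box's roof (bystander), 84 mm across, 36 mm tall; origin at its underside
- trysquare: try square lying on the box's roof (bystander), 155 x 110 x 16 mm; origin at its underside
- spokeshave: spokeshave lying on the bench (bystander), 250 mm wide; origin at its underside

How it is judged (in metres and radians):
On the way, in this order (a step that is already met when the one before it is completed fails the run):
1. the bolt nearer the hinges is drawn, with the door shut and the sprung catch home (value of joint drawbolt above 0.0095 m and value of joint springcatch below 0.004 m and value of joint door below 0.06 rad), for 0.2 s.
2. then the sprung catch is squeezed, with the bolt still drawn and the door still near its seat (value of joint each of springcatch, drawbolt above 0.009 m and value of joint door below 0.3 rad and contact force between the fingers and springcatch above 1 N), for 0.1 s.
3. the door is swung past its half-open check by the robot's fingers (value of joint door above 0.98 rad and contact force between the fingers and door above 0.5 N), for 0.1 s.
At the end, for the whole second after the job is handed in: the door stands open by more than 1.2 rad (about 70 degrees), still to within 0.15 rad/s, held there by the robot's fingers with more than 0.8 N against its closing spring; the bolt nearer the hinges is still drawn (over 9 mm); no bystander was moved over 40 mm (value of joint door above 1.2 rad and velocity of joint door between -0.15 and 0.15 rad/s and value of joint drawbolt above 0.009 m and contact force between the fingers and door above 0.8 N); the arm keeps its last pose, push and grip.
It fails at once if a bystander is pushed more than 40 mm or knocked over (distance of any of rail_a, rail_b, mallet, oil, jar, waxtin, trysquare, spokeshave from where it was at the start of the episode above 0.04 m or angle between any of rail_a, rail_b, mallet, oil, jar, waxtin, trysquare, spokeshave's own z axis and vertical above 0.4 rad).
It also fails if it takes over 64 s, if anything falls off the work surface, if the arm or the gripper's body presses on something with over 40 N, if the wrist force passes 120 N, or if a joint passes its speed limit or range.

ROBOT

A 6-joint arm with a two-finger parallel gripper is mounted at the origin on the work surface. World frame = base frame: x ahead of the robot, y to its left, z up, the work surface at z = 0. Lengths are in mm, angles in rad, forces in N, time in s.
With the tool pointing down it reaches from about 275 to 750 mm from the base axis. Payload 10.2 kg.
Tool frame: the origin (TCP) lies midway between the tips of the shut fingers; the grasp point (between the pads) lies 19 mm behind it; x points along the fingers, y is the direction in which the jaws open and shut, and the axes are right-handed (so a half turn about x gives the same grasp; the last joint's range is limited). The gripper opens to 85 mm and grips with 20 to 120 N. Pads are 22 mm wide; open, the fingers measure 114 mm over their backs; the gripper's body (76 mm by 85 mm) begins 54 mm behind the grasp point. The pads swing forward as they close: fully open they stand 13 mm farther back than shut.
Start: joints at [1.009, 0.313, 1.498, -0, 1.331, -0.223], TCP at [174.5, 495.158, 231.294] pointing down, gripper open.
Joint ranges: [-2.94, 2.94], [-0.97, 2.17], [0.19, 2.56], [-1.23, 4.37], [0.02, 3.11], [-2.88, 2.88]. Speed limits (rad/s): [2.39, 2.39, 3.01, 3.14, 3.14, 3.14].

INTERFACE

Orientations are given as a unit quaternion [w, x, y, z].
In Python, from rig import ctrl gives the robot as it stands.
- The arm moves only by the tool arm_command, never from a script. Its argument "plan" is a list of rows, each a list of 5 numbers: the shift along the tool's x, y, z in m, then the turn about the tool's x in rad, then the opening, from 0 (shut) to 1 (fully open). A call has 1 to 12 rows; each row shifts and turns the commanded pose from where the row before left it, along the tool's axes as they then stand; what a row does not reach is not made up. A row lasts 1/8 s, in which the tool goes at most 62.5 mm and 10.7 degrees, less where a joint would pass 70% of its speed; a pose out of reach is approached as far as the arm can. A call with a gripper value outside its range is refused whole. The fingers move at their own pace and stop on an object; "squeeze" is the grip in N (left out, the last holds). Time passes only in rows, so rows that do not move let the fingers close. It gives the time, the measured TCP pose, the force and the opening at its end, in the units of the state.
- ctrl.sense(): the state, without advancing time (a new reading comes with each control period).
- ctrl.capture(name): name is "scene" or "top" or "wrist"; returns a dict with "color" (420x560x3 uint8, red, green, blue), "fx", "fy", "cx", "cy" (pixels), "k1" (the pictures are not rectified: a ray, as slopes to the right and down, at radius r is drawn at 1 + k1 r^2 times it, then the intrinsics apply), "xyz" and "orientation" of the camera in the world; the wrist camera has in their place "hand_eye" (4x4, takes a point from camera to tool coordinates, whose origin is the TCP and whose axes are the tool frame's). Camera axes: x right, y up, looking along -z (the intrinsics and any distortion apply to the point x, -y, -z); pixel columns grow to the right and rows downward; lengths in mm; the calibration is good to about 2 mm. A picture is of the moment at which its call begins: read the wrist's pose just before it. There is no depth.
- ctrl.finish_job(): hands the job in, once; it reports no verdict.
Trained networks look in the newest picture that a camera, given by its name, has taken for a name from the list of things; names that differ only in an ending like _2 or _b are one class to them, and where a whole thing is asked for, a point or a joint stands for the part that bears it (a point fixed in the world has none). Each returns a list of dicts, best first, with "score" (0 to 1); they miss things now and then, are a little off and sometimes report something else, mostly with a low value. They report only what shows in the picture. A call takes as long as a camera call.
- ctrl.spot_in(camera, query): "uv" ([column, row] in pixels, amid what is visible of it).
- ctrl.regions_of(camera, query): "mask" (420x560 bool, what is visible of it) and "uv" ([column, row] in pixels, amid what is visible of it).
- ctrl.place_of(camera, query): "uv" ([column, row] in pixels: a listed point, or the origin of a listed thing).
The state is a dict: "time_s": time; "joints": joint angles; "dq": joint speeds; "tau": joint torques, N m; "eef_pos": TCP position; "ee_rot": TCP orientation; "force": force on the tool from outside, world axes, zero at the start; "wrist_torque": the same for the moment, N m; "grip_width": opening from 0.0 (shut) to 1.0 (fully open).
Only numpy, scipy, OpenCV 4.12 (cv2) and the standard library are available. Lean on these libraries where they do the work, as an engineer would, in place of code of your own. Each camera call takes 0.05 s, during which the arm holds its last target.

## Working session

There is one attempt and no reset: what is moved stays moved. The work goes in short steps, Python scripts to look and compute and a tool call to move; the robot and the scene stay as the last step left them, time stands still between calls to the robot, and variables do not carry over. Pictures are saved under pics/ and viewed, and the job is handed in when it is done.

Besides the shell and the picture viewer there is one more tool, called after "Request:" as name([rows], argument=value, ...), one row to a line, values as JSON. arm_command: Moves the arm, as the interface text tells. Its arguments: {"type":"object","properties":{"plan":{"type":"array"},"squeeze":{"type":"number"}},"required":["plan"]}

```bash
ls; mkdir -p pics; cat > h.py <<'E'
import numpy as np,cv2
from scipy.spatial.transform import Rotation as R
from rig import ctrl
def q2R(q): return R.from_quat([q[1],q[2],q[3],q[0]]).as_matrix()
def campose(c,s=None):
    if "hand_eye" in c:
        H=np.array(c["hand_eye"]); T=np.eye(4); T[:3,:3]=q2R(s["ee_rot"]);T[:3,3]=s["eef_pos"]
        M=T@H; return M[:3,:3],M[:3,3]
    return q2R(c["orientation"]),np.array(c["xyz"])
def ray(c,uv,s=None):
    Rm,o=campose(c,s)
    d=np.array([(uv[0]-c["cx"])/c["fx"],(uv[1]-c["cy"])/c["fy"]]);x=d.copy()
    for _ in range(30): x=d/(1+c["k1"]*(x@x))
    v=Rm@np.array([x[0],-x[1],-1.]); return o,v/np.linalg.norm(v)
def atz(c,uv,z,s=None):
    o,v=ray(c,uv,s); return o+v*(z-o[2])/v[2]
def proj(c,P,s=None):
    Rm,o=campose(c,s); p=Rm.T@(np.array(P,float)-o); x=np.array([p[0],-p[1]])/(-p[2]); x=x*(1+c["k1"]*(x@x))
    return np.array([c["cx"]+c["fx"]*x[0],c["cy"]+c["fy"]*x[1]])
def tri(rs):
    A=np.zeros((3,3));b=np.zeros(3)
    for o,v in rs:
        P=np.eye(3)-np.outer(v,v);A+=P;b+=P@o
    p=np.linalg.solve(A,b); return p,[np.linalg.norm((np.eye(3)-np.outer(v,v))@(p-o)) for o,v in rs]
def save(c,n): cv2.imwrite(f"pics/{n}.png",c["color"][:,:,::-1])
E
python3 - <<'E'
from h import *
np.set_printoptions(precision=1,suppress=True)
s=ctrl.sense();print(s)
cs={}
for n in ["scene","top","wrist"]:
    c=ctrl.capture(n);cs[n]=c;save(c,n+"0");print(n,{k:v for k,v in c.items() if k!="color"})
    for q in ["drawbolt_grip","springcatch_grip","door_hinge","steambox","mallet","oil","jar","waxtin","trysquare","rail_a","spokeshave"]:
        for d in ctrl.place_of(n,q)[:2]: print(n,q,d["uv"],round(d["score"],2))
import pickle;pickle.dump((s,cs),open("c0.pkl","wb"))
E
```

```text
pics
{'time_s': 0.0, 'joints': array([ 1. ,  0.3,  1.5,  0. ,  1.3, -0.2]), 'dq': array([-0., -0., -0.,  0., -0., -0.]), 'tau': array([ -0. , -41.2, -26. ,  -0. ,   0. ,  -0. ]), 'eef_pos': array([174.4, 494.9, 230.7]), 'ee_rot': array([ 0.7,  0.1,  0.7, -0.1]), 'force': array([ 0.2, -0.5,  0.1]), 'wrist_torque': array([-0., -0., -0.]), 'grip_width': 0.9990541856724342}
scene {'fx': 401.34671880985286, 'fy': 401.34671880985286, 'cx': 277.33505693725726, 'cy': 210.31435309132888, 'k1': -0.045584730922151394, 'xyz': array([1163.6,  216.9,  912.3]), 'orientation': array([0.5, 0.2, 0.3, 0.8])}
scene drawbolt_grip [327.9, 228.8] 0.8
scene springcatch_grip [353.7, 191.1] 0.6
scene door_hinge [313.7, 252.9] 0.82
scene mallet [188.7, 207.3] 0.74
scene oil [211.9, 185.6] 0.88
scene jar [159.6, 249.5] 0.96
scene waxtin [425.6, 253.8] 0.89
scene trysquare [466.6, 265.5] 0.68
scene rail_a [268.5, 265.6] 0.97
scene rail_a [292.0, 280.2] 0.92
scene spokeshave [165.2, 196.1] 0.69
scene spokeshave [464.6, 265.2] 0.43
top {'fx': 537.2566666200194, 'fy': 537.2566666200194, 'cx': 282.57477020275866, 'c
[... 276 characters left out ...]
6, 136.2] 0.64
top steambox [233.5, 205.9] 0.74
top steambox [156.0, 190.9] 0.51
top mallet [401.1, 226.6] 0.66
top oil [399.0, 267.3] 0.62
top oil [437.4, 231.7] 0.19
top jar [393.9, 168.8] 0.64
top jar [233.3, 137.2] 0.38
top waxtin [155.5, 189.9] 0.79
top trysquare [120.3, 195.7] 0.57
top rail_a [294.6, 196.0] 0.76
top rail_a [265.6, 193.0] 0.68
top spokeshave [435.2, 229.7] 0.82
wrist {'fx': 358.3224750087575, 'fy': 358.3224750087575, 'cx': 280.14842032047966, 'cy': 208.10732170565194, 'k1': 0.020513143204593624, 'hand_eye': array([[  -0. ,    0.3,   -1. , -142.9],
       [   1. ,   -0. ,   -0. ,    0.4],
       [  -0. ,   -1. ,   -0.3,  -75.8],
       [   0. ,    0. ,    0. ,    1. ]])}
```

```bash
python3 - <<'E'
from h import *
import pickle
np.set_printoptions(precision=2,suppress=True)
s,cs=pickle.load(open("c0.pkl","rb"))
a,b=cs["scene"],cs["top"]
for n,u,v in [("bolt",[327.9,228.8],[226.3,162.4]),("catch",[353.7,191.1],[228.8,215.7]),("hinge",[313.7,252.9],[231.6,136.2])]:
    print(n,tri([ray(a,u),ray(b,v)]),atz(a,u,281),atz(b,v,281))
print(s["ee_rot"],q2R(s["ee_rot"]))
for n,v,z in [("box",[233.5,205.9],0),("mallet",[401.1,226.6],0),("oil",[399,267.3],0),("jar",[393.9,168.8],0),("tin",[155.5,189.9],235),("sq",[120.3,195.7],235),("ra",[294.6,196],0),("rb",[265.6,193],0),("ss",[435.2,229.7],0)]: print(n,atz(b,v,z))
for n,u,z in [("mallet",[188.7,207.3],0),("oil",[211.9,185.6],0),("jar",[159.6,249.5],0),("tin",[425.6,253.8],235)]: print(n,atz(a,u,z))
E
```

```text
bolt (array([619.14,  87.84, 287.94]), [np.float64(5.51525307341087), np.float64(5.515253073410887)]) [614.94  81.13 281.  ] [619.3  94.  281. ]
catch (array([478.83,  89.91, 277.79]), [np.float64(4.458612362269124), np.float64(4.458612362269129)]) [480.83  94.77 281.  ] [479.42  85.18 281.  ]
hinge (array([689.13,  79.74, 284.35]), [np.float64(1.2838858699359108), np.float64(1.2838858699359676)]) [687.01  77.78 281.  ] [689.75  81.35 281.  ]
[ 0.7   0.12  0.7  -0.12] [[-0.    0.33  0.94]
 [-0.    0.94 -0.33]
 [-1.   -0.   -0.  ]]
box [549.89 104.19   0.  ]
mallet [ 484.4  -411.17    0.  ]
oil [ 360.18 -400.74    0.  ]
jar [ 665.94 -395.      0.  ]
tin [556.02 288.65 235.  ]
sq [540.56 383.48 235.  ]
ra [580.48 -84.89   0.  ]
rb [590.17   5.     0.  ]
ss [ 474.54 -515.7     0.  ]
mallet [ 476.9  -409.66    0.  ]
oil [ 358.02 -396.89    0.  ]
jar [ 656.08 -389.62    0.  ]
tin [551.29 285.56 235.  ]
```

View pics/scene0.png

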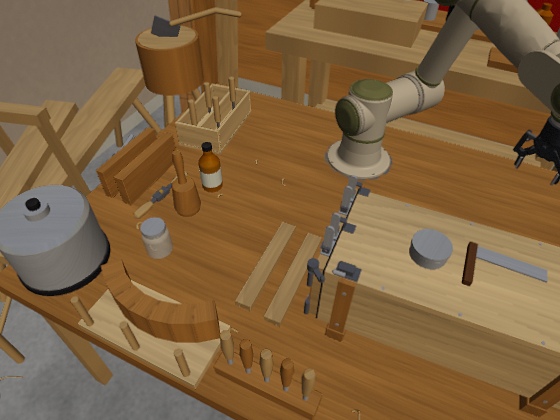

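View pics/top0.png

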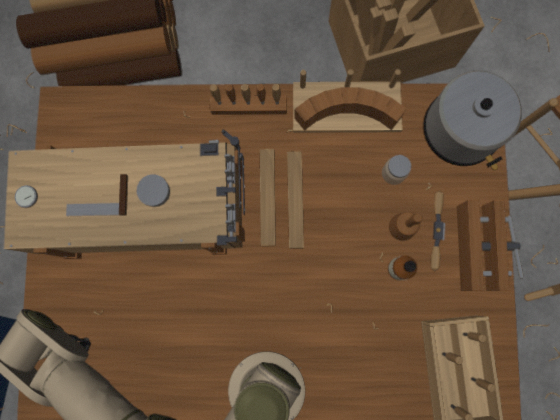

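View pics/wrist0.png

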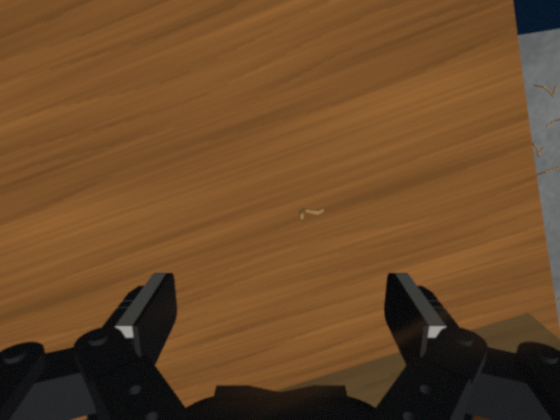

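The scene view shows the lugs near (327,229) and (354,191) and the hinge at (314,253). The top view shows the box at left with its mouth facing right (−y world), and the rails clear at (265–295,196). The wrist view shows only bench. Next I'll raise the arm, turn the jaws along the door and look from close up.

Request:
arm_command([
  [-0.03,0,0,0.176,1],
  [-0.03,0,0,0.176,1],
  [-0.03,0,0,0.176,1],
  [-0.03,0,0,0.176,1],
  [-0.03,0,0,0.176,1],
  [-0.03,0,0,0.176,1],
  [-0.03,0,0,0.176,1],
  [0,0,0,0,1],
], squeeze=40)

```text
time_s: 2.8
eef_pos: [174.6, 495.4, 443.1]
ee_rot: [0.5, 0.501, 0.5, -0.499]
force: [-0.2, -0.2, -0.4]
grip_width: 1.004
```

Request:
arm_command([
  [0,0.03,0.033,0,1],
  [0,0.035,0.038,0,1],
  [0,0.035,0.038,0,1],
  [0,0.035,0.038,0,1],
  [0,0.035,0.038,0,1],
  [0,0.035,0.038,0,1],
  [0,0.035,0.038,0,1],
  [0,0.035,0.038,0,1],
  [0,0.035,0.038,0,1],
  [0,0.035,0.038,0,1],
  [0,0.031,0.03,0,1],
  [0,0,0,0,1],
])

```text
time_s: 4.3
eef_pos: [551.9, 88.1, 438.6]
ee_rot: [-0.499, -0.499, -0.501, 0.501]
force: [-0.7, 0.7, -0.2]
grip_width: 0.999
```

```bash
python3 - <<'E'
from h import *
import pickle
np.set_printoptions(precision=3,suppress=True)
s=ctrl.sense();print(s["time_s"],s["eef_pos"],s["joints"]);print(q2R(s["ee_rot"]))
c=ctrl.capture("wrist");save(c,"w1");pickle.dump((s,c),open("w1.pkl","wb"))
for q in ["drawbolt_grip","springcatch_grip","door_hinge"]:
    for d in ctrl.place_of("wrist",q)[:2]: print(q,d["uv"],round(d["score"],2),atz(c,d["uv"],281,s))
E
```

```text
4.3 [551.933  88.091 438.556] [-0.051  0.366  0.899 -0.     1.881 -0.05 ]
[[-0.004  1.    -0.001]
 [-0.    -0.001 -1.   ]
 [-1.    -0.004  0.   ]]
drawbolt_grip [358.1, 187.0] 0.75 [619.138  89.536 281.   ]
springcatch_grip [209.7, 195.2] 0.93 [490.758  82.182 281.   ]
door_hinge [435.8, 197.8] 0.71 [686.796  79.87  281.   ]
```

View pics/w1.png

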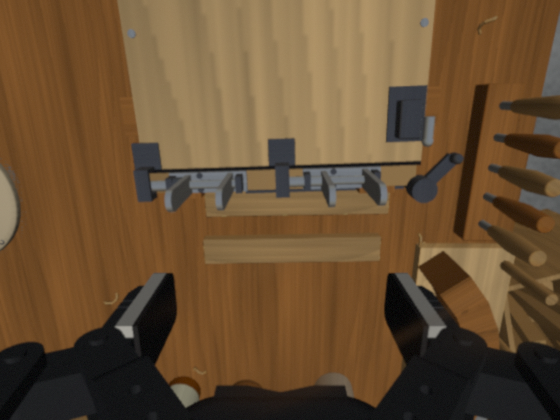

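```bash
python3 - <<'E'
import cv2
i=cv2.imread("pics/w1.png")[130:220,130:440]
cv2.imwrite("pics/w1z.png",cv2.resize(i[:, :160],None,fx=5,fy=5,interpolation=cv2.INTER_CUBIC))
cv2.imwrite("pics/w1y.png",cv2.resize(i[:, 150:],None,fx=5,fy=5,interpolation=cv2.INTER_CUBIC))
E
```

```text
(no output)
```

View pics/w1z.png

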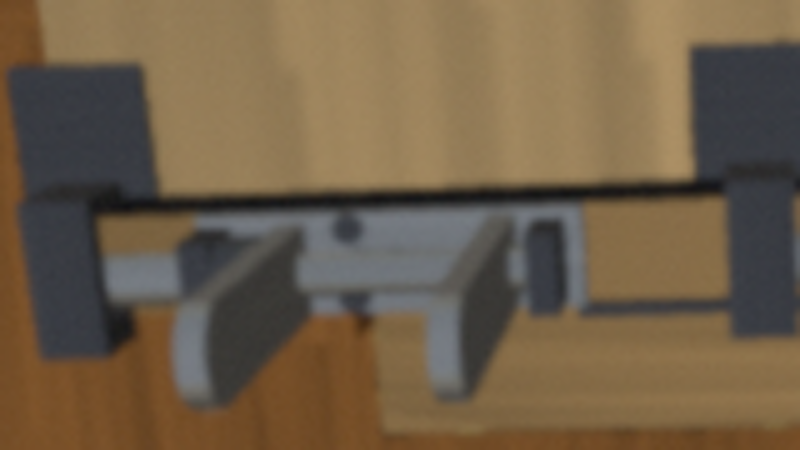

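View pics/w1y.png

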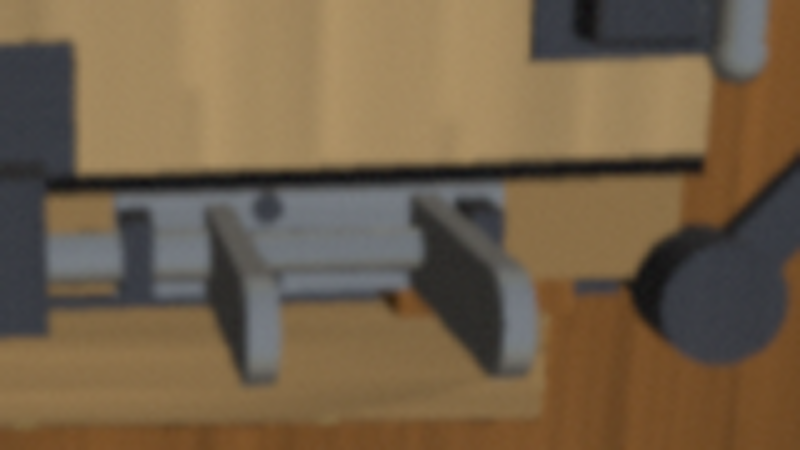

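```bash
python3 - <<'E'
from h import *
import pickle
np.set_printoptions(precision=1,suppress=True)
s,c=pickle.load(open("w1.pkl","rb"))
P=[atz(c,u,310,s) for u in [(169,203),(219.4,203),(332,197),(383.4,195)]]
for p in P: print(p)
for u,v in [((154,171),(418,163))]:
    a,b=atz(c,u,235,s),atz(c,v,235,s);print("edge",a,b,np.degrees(np.arctan2((b-a)[1],(b-a)[0])))
# top-view box edges
top=cv2.imread("pics/top0.png")[120:260,180:270];cv2.imwrite("pics/t0z.png",cv2.resize(top,None,fx=5,fy=4.2,interpolation=cv2.INTER_CUBIC))
E
```

```text
[464.3  83.7 310. ]
[504.1  83.8 310. ]
[592.9  88.7 310. ]
[632.9  90.3 310. ]
edge [428.1  94.1 235. ] [685.6 101.9 235. ] 1.7469169127967425
```

The wrist view shows the catch lug tops at (169,203) and (219,203), and the bolt lug tops at (332,197) and (383,195). They measure 40 mm apart, and the grips 129 mm apart (130 expected). The bolt grip comes out at about (619.5,89.3) and the door yaw at about 2.2°.

Request:
arm_command([
  [0,0.034,0,-0.038,1],
  [0,0.034,0,0,1],
  [0.04,0,0,0,1],
  [0.04,0,0,0,1],
  [0.04,0,0,0,1],
  [0.03,0,0,0,1],
  [0,0,0,0,1],
])

```text
time_s: 5.38
eef_pos: [617.3, 92.4, 289.9]
ee_rot: [0.509, 0.489, 0.511, -0.491]
force: [-0.3, -0.6, 0.7]
grip_width: 0.997
```

```bash
python3 - <<'E'
from h import *
import pickle
np.set_printoptions(precision=3,suppress=True)
s=ctrl.sense();print(s["time_s"],s["eef_pos"],s["force"]);print(q2R(s["ee_rot"]))
c=ctrl.capture("wrist");save(c,"w2")
for q in ["drawbolt_grip","springcatch_grip","door_hinge"]:
    for d in ctrl.place_of("wrist",q)[:2]: print(q,d["uv"],round(d["score"],2),atz(c,d["uv"],281,s))
c=ctrl.capture("scene");save(c,"s2")
E
```

```text
5.375 [617.329  92.369 289.944] [-0.341 -0.621  0.657]
[[-0.004  0.999  0.04 ]
 [ 0.     0.04  -0.999]
 [-1.    -0.004 -0.   ]]
```

View pics/w2.png

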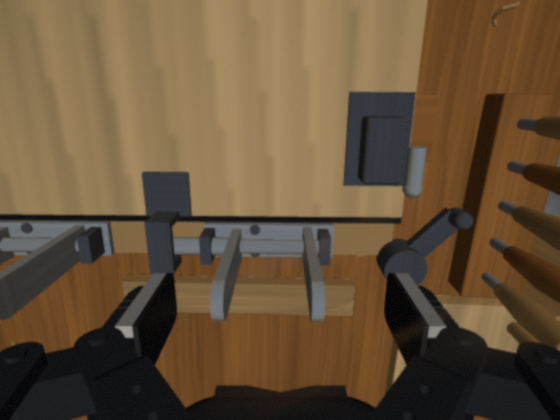

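```bash
python3 - <<'E'
from h import *
np.set_printoptions(precision=1,suppress=True)
i=cv2.imread("pics/w2.png")
cv2.imwrite("pics/w2z.png",cv2.resize(i[200:330,180:350],None,fx=4.5,fy=4.5,interpolation=cv2.INTER_CUBIC))
s=ctrl.sense();c=ctrl.capture("wrist")
for u in [(217.5,305),(317,305)]: print(atz(c,u,310,s))
print(atz(c,(120,217),235,s),atz(c,(395,219),235,s))
E
```

```text
[594.5  87.1 310. ]
[634.4  88.6 310. ]
[525.1  96.2 235. ] [687.4 101.1 235. ]
```

View pics/w2z.png

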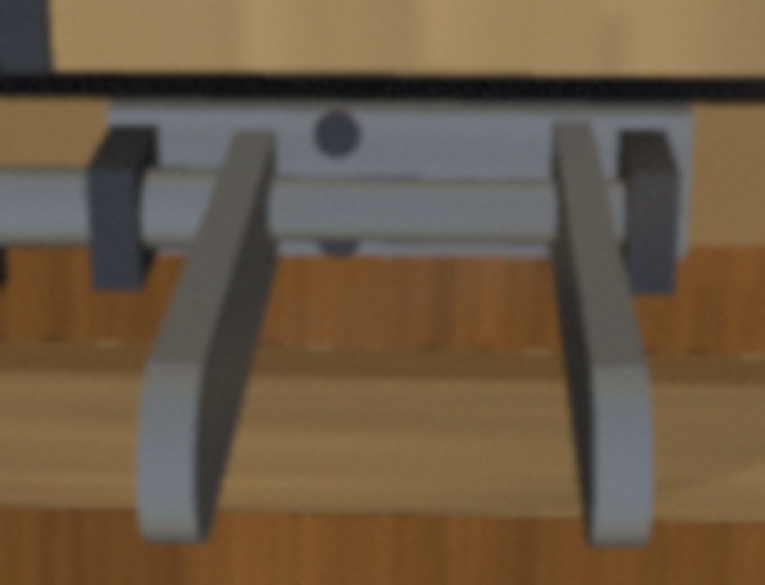

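Request:
arm_command([
  [0,0.003,0.003,0,1],
  [0.012,0,0,0.004,1],
  [0.012,0,0,0,1],
  [0,0,0,0,1],
])

```text
time_s: 6.18
eef_pos: [621.1, 88.6, 265.7]
ee_rot: [0.508, 0.491, 0.509, -0.492]
force: [0.1, 0.2, 0.6]
grip_width: 1.001
```

Request:
arm_command([
  [0,0,0,0,0],
  [0,0,0,0,0],
  [0,0,0,0,0],
  [0,0,0,0,0],
  [0,0,0,0,0],
  [0,0,0,0,0],
], squeeze=40)

```text
time_s: 6.92
eef_pos: [619.6, 88.6, 268.5]
ee_rot: [0.507, 0.49, 0.51, -0.493]
force: [-15.1, -0.8, 10.9]
grip_width: 0.355
```

```bash
python3 - <<'E'
from h import *
np.set_printoptions(precision=3,suppress=True)
s=ctrl.sense();print(s["time_s"],s["eef_pos"],s["force"],s["wrist_torque"],s["grip_width"]*85)
c=ctrl.capture("wrist");save(c,"w3")
E
```

```text
6.925 [619.617  88.632 268.481] [-15.133  -0.805  10.935] [-0.198  3.268 -0.1  ] 30.135856288995804
```

View pics/w3.png

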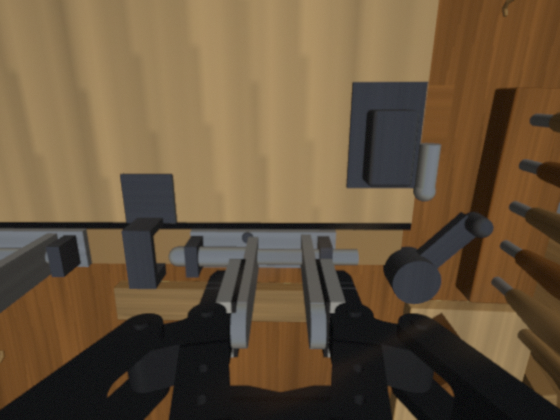

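The bolt's rod end is now at (172,255), clear of the keeper at (143,250). I'll hold briefly, release, and move to the catch.

Request:
arm_command([
  [0,0,0,0,0],
  [0,0,0,0,1],
  [0,0,0,0,1],
  [0,0,0,0,1],
  [0,0,0,0,1],
  [-0.03,0,0,0,1],
  [-0.04,0,0,0,1],
  [0,-0.043,0,0,1],
  [0,-0.043,0,0,1],
  [0,-0.043,0,0,1],
  [0.025,0,0,0,1],
  [0,0,0,0,1],
])

```text
time_s: 8.48
eef_pos: [492.1, 84.2, 311.5]
ee_rot: [0.508, 0.491, 0.509, -0.492]
force: [1.4, 0.1, 0.3]
grip_width: 0.995
```

```bash
python3 - <<'E'
from h import *
np.set_printoptions(precision=3,suppress=True)
s=ctrl.sense();print(s["time_s"],s["eef_pos"],s["force"],s["joints"]);print(q2R(s["ee_rot"]))
c=ctrl.capture("wrist");save(c,"w4")
i=cv2.imread("pics/w4.png")
cv2.imwrite("pics/w4z.png",cv2.resize(i[200:350,170:440],None,fx=2.9,fy=2.9,interpolation=cv2.INTER_CUBIC))
import pickle;pickle.dump((s,c),open("w4.pkl","wb"))
for q in ["drawbolt_grip","springcatch_grip","door_hinge"]:
    for d in ctrl.place_of("wrist",q)[:2]: print(q,d["uv"],round(d["score"],2),atz(c,d["uv"],281,s))
E
```

```text
8.475 [492.078  84.171 311.488] [1.444 0.097 0.26 ] [-0.066  0.211  1.423 -0.     1.511 -0.1  ]
[[-0.002  0.999  0.034]
 [ 0.     0.034 -0.999]
 [-1.    -0.002 -0.   ]]
drawbolt_grip [524.1, 247.7] 0.93 [619.392  89.246 281.   ]
drawbolt_grip [273.1, 251.7] 0.66 [489.118  82.186 281.   ]
springcatch_grip [275.4, 250.0] 0.7 [490.301  83.202 281.   ]
```

View pics/w4z.png

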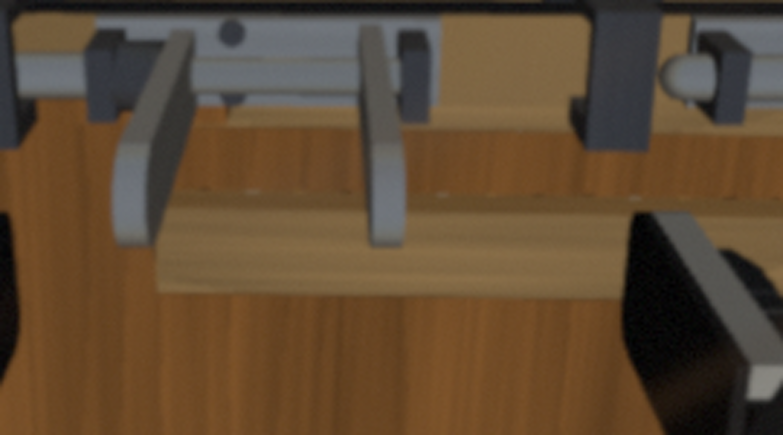

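View pics/w4.png

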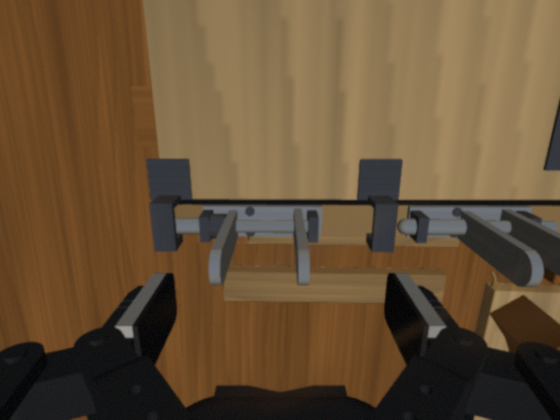

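The bolt stays drawn: its rod tip at (405,227) is short of the keeper at (383,227). The catch lugs at (222,262) and (303,267) sit between the fingers. Next I'll descend and squeeze.

Request:
arm_command([
  [0,-0.0025,0,0,1],
  [0.02,0,0,0,1],
  [0.021,0,0,0,1],
  [0,0,0,0,1],
  [0,0,0,0,0],
  [0,0,0,0,0],
  [0,0,0,0,0],
  [0,0,0,0,0],
  [0,0,0,0,0],
  [0,0,0,0,0],
], squeeze=50)

```text
time_s: 9.93
eef_pos: [489.7, 84.1, 272.6]
ee_rot: [0.508, 0.491, 0.508, -0.492]
force: [-3.7, -0.6, 7.8]
grip_width: 0.348
```

```bash
python3 - <<'E'
from h import *
np.set_printoptions(precision=3,suppress=True)
s=ctrl.sense();print(s["time_s"],s["eef_pos"],s["force"],s["wrist_torque"],s["grip_width"]*85);print(q2R(s["ee_rot"]))
c=ctrl.capture("wrist");save(c,"w5")
E
```

```text
9.925 [489.745  84.084 272.584] [-3.671 -0.559  7.816] [-0.054  1.64  -0.021] 29.586498542175608
[[-0.     0.999  0.034]
 [-0.     0.034 -0.999]
 [-1.    -0.     0.   ]]
```

View pics/w5.png

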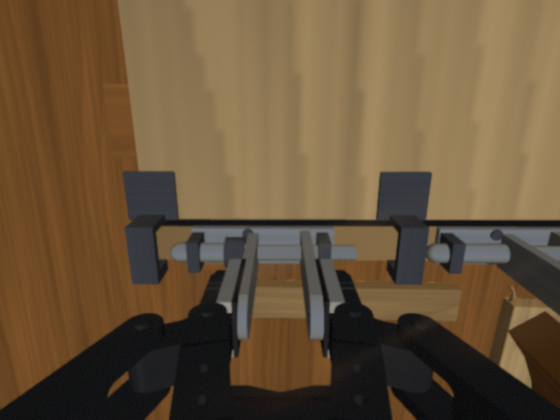

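The catch is squeezed (opening about 30 mm, rod clear of its keeper at (145,250)). I'll start the arc in constant rows about the hinge, which lies at about (688.5,79.0), i.e. tool y +198.5, z +12.

Request:
arm_command([
  [0,-0.0004,0.0119,-0.06,0],
  [0,-0.0004,0.0119,-0.06,0],
  [0,-0.0004,0.0119,-0.06,0],
  [0,-0.0004,0.0119,-0.06,0],
  [0,0,0,0,0],
], squeeze=60)

```text
time_s: 10.6
eef_pos: [494.4, 36.2, 272.6]
ee_rot: [0.564, 0.427, 0.563, -0.427]
force: [-1.2, 1.6, 8.0]
grip_width: 0.344
```

```bash
cat > st.py <<'E'
from h import *
np.set_printoptions(precision=3,suppress=True)
s=ctrl.sense();M=q2R(s["ee_rot"]);p=np.array(s["eef_pos"])
print(s["time_s"],p,s["force"],"tool F",M.T@np.array(s["force"]),s["wrist_torque"],s["grip_width"]*85,s["joints"])
yaw=np.arctan2(M[1,1],M[0,1]);H=np.array([688.5,79.0])
d=p[:2]-H; r=np.linalg.norm(d); th=np.arctan2(d[1],d[0])%(2*np.pi)-np.pi
print("yaw",yaw,"r",r,"want 198.9; pos angle",th+np.arctan2(12,198.5)-0.034,"yaw angle",yaw-0.034)
E
python3 st.py
```

```text
10.6 [494.358  36.166 272.619] [-1.209  1.59   8.011] tool F [-8.012 -0.733 -1.853] [-0.191  1.562  0.148] 29.266896671950796 [-0.163  0.22   1.511 -0.001  1.411 -0.438]
yaw 0.27428354388970866 r 198.81160597983157 want 198.9; pos angle 0.24353471469065643 yaw angle 0.24028354388970866
```

Request:
arm_command([
  [0,-0.0004,0.0119,-0.06,0],
  [0,-0.0004,0.0119,-0.06,0],
  [0,-0.0004,0.0119,-0.06,0],
  [0,-0.0004,0.0119,-0.06,0],
  [0,-0.0004,0.0119,-0.06,0],
  [0,0,0,0,0],
])

```text
time_s: 11.35
eef_pos: [515.6, -19.3, 272.6]
ee_rot: [0.622, 0.338, 0.621, -0.338]
force: [-0.1, 2.9, 7.4]
grip_width: 0.343
```

```bash
python3 st.py
```

```text
11.35 [515.572 -19.29  272.605] [-0.093  2.872  7.369] tool F [-7.372  1.483 -2.452] [-0.311  1.335  0.149] 29.163711041688906 [-0.264  0.265  1.453 -0.001  1.422 -0.839]
yaw 0.574762701646517 r 198.90971332946808 want 198.9; pos angle 0.5432277601713139 yaw angle 0.540762701646517
```

Request:
arm_command([
  [0,-0.0004,0.0119,-0.06,0],
  [0,-0.0004,0.0119,-0.06,0],
  [0,-0.0004,0.0119,-0.06,0],
  [0,-0.0004,0.0119,-0.06,0],
  [0,-0.0004,0.0119,-0.06,0],
  [0,0,0,0,0],
])

```text
time_s: 12.1
eef_pos: [552.7, -66.4, 272.6]
ee_rot: [0.666, 0.241, 0.664, -0.242]
force: [-0.0, 3.0, 8.0]
grip_width: 0.343
```

```bash
python3 st.py; python3 -c "
from h import *
save(ctrl.capture('wrist'),'w6')"
```

```text
12.1 [552.72  -66.442 272.583] [-0.036  3.019  8.032] tool F [-8.039  2.294 -1.933] [-0.557  0.921  0.309] 29.15253074323671 [-0.329  0.357  1.33  -0.001  1.452 -1.204]
yaw 0.8749978102454418 r 198.97118225486787 want 198.9; pos angle 0.8461222947526205 yaw angle 0.8409978102454417
```

View pics/w6.png

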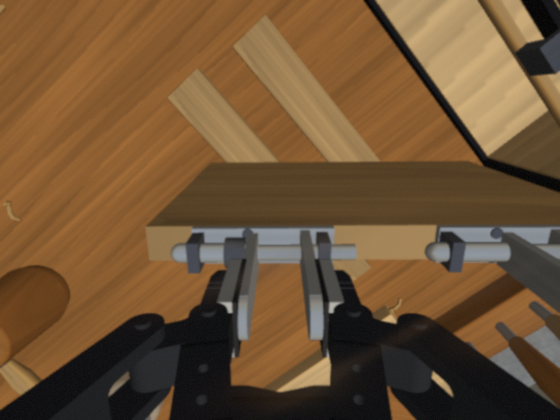

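The wrist view shows the door standing half open with both rods drawn and the lugs centred in the jaws, so I'll continue.

Request:
arm_command([
  [0,-0.0004,0.0119,-0.06,0],
  [0,-0.0004,0.0119,-0.06,0],
  [0,-0.0004,0.0119,-0.06,0],
  [0,-0.0004,0.0119,-0.06,0],
  [0,-0.0004,0.0119,-0.06,0],
  [0,-0.0004,0.0119,-0.06,0],
  [0,0,0,0,0],
])

```text
time_s: 13.02
eef_pos: [611.6, -104.3, 272.7]
ee_rot: [0.698, 0.118, 0.697, -0.118]
force: [-2.6, 4.5, 6.0]
grip_width: 0.349
```

```bash
python3 st.py
```

```text
13.025 [ 611.604 -104.321  272.664] [-2.557  4.501  5.967] tool F [-5.974  3.406 -3.887] [-0.632  0.784  0.07 ] 29.650834621217967 [-0.357  0.509  1.107 -0.001  1.525 -1.593]
yaw 1.2354513771517073 r 198.7950759229309 want 198.9; pos angle 1.2000033108335 yaw angle 1.2014513771517072
```

Request:
arm_command([
  [0,-0.0004,0.0119,-0.06,0],
  [0,-0.0004,0.0119,-0.06,0],
  [0,-0.0004,0.0119,-0.06,0],
  [0,0,0,0,0],
  [0,0,0,0,0],
  [0,0,0,0,0],
  [0,0,0,0,0],
])

```text
time_s: 13.9
eef_pos: [645.1, -114.9, 272.7]
ee_rot: [0.705, 0.055, 0.705, -0.055]
force: [-3.2, 4.8, 5.2]
grip_width: 0.343
```

```bash
python3 st.py; python3 -c "
from h import *
save(ctrl.capture('wrist'),'w7');save(ctrl.capture('top'),'t7')"; python3 st.py
```

```text
13.9 [ 645.066 -114.9    272.689] [-3.176  4.751  5.174] tool F [-5.182  4.195 -3.871] [-0.614  0.652  0.004] 29.12146477210896 [-0.354  0.597  0.967 -0.001  1.577 -1.769]
yaw 1.4147711661373505 r 198.7052779287531 want 198.9; pos angle 1.3768114415410615 yaw angle 1.3807711661373505
14.0 [ 645.051 -114.898  272.662] [-2.3    4.998  4.195] tool F [-4.201  4.576 -3.045] [-0.558  0.627  0.038] 29.367780736115865 [-0.354  0.597  0.967 -0.001  1.577 -1.769]
yaw 1.4147731125332195 r 198.7062738814435 want 198.9; pos angle 1.3767357116790393 yaw angle 1.3807731125332194
```

View pics/w7.png

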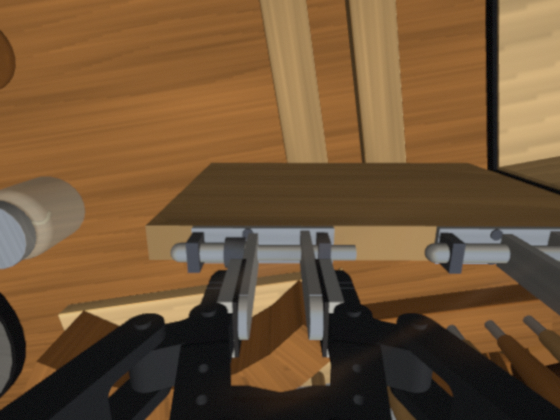

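View pics/t7.png

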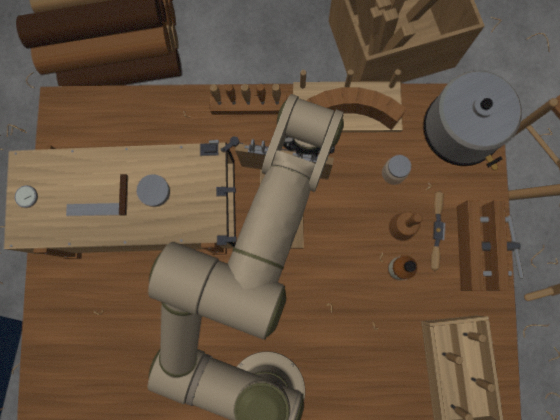

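The wrist view shows the door wide open (about 1.38 rad), the lugs centred in the jaws near (278,290), and the bolt's rod end at (435,253), still drawn. In the top view the mallet, bottle, jar, tin, square and spokeshave are where they were. The arm hides part of the rails. The wrist force on the tool is steady, so I'm handing in.

```bash
python3 -c "
from h import *
print(ctrl.finish_job())"; python3 st.py
```

```text
the job is handed in; nothing more can be done
None
the job is handed in; nothing more can be done
```

I drew the bolt nearer the hinges, then squeezed the sprung catch. Holding it, I swung the door past its check and handed the job in at about 14 s with the gripper still holding it wide open. The hand-in reports no verdict.

- **Door angle:** about 1.38 rad, worked out from the tool's pose. The tool stayed within 0.2 mm of the expected radius about the hinge.
- **Door hold:** the tool was still. The outside force on it was about 5 N level with the door's swing and along the door, a total and not the finger contact force itself.
- **Bolt and catch:** the last wrist picture showed the bolt still drawn and the catch still squeezed.
- **Bystanders:** by eye in the last top picture, none had moved. The arm hid part of the rails there, but the wrist view showed them in line; I did not measure any of this in mm.
- **Disagreements:** the first far-camera fixes of the grip points disagreed by 10–14 mm, so I used the close wrist views, which matched the given sizes to about 1 mm. While squeezing the bolt the wrist felt about 15 N sideways and 11 N upward, well under the limits. The gripper read 29–30 mm on lugs that should be 32 mm, which I took as a reading offset.

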